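Slide the refilled dosing reservoir under the pump shelf and plug it in

ROBOT

A 6-joint arm with a two-finger parallel gripper is mounted at the origin on the work surface. World frame = base frame: x ahead of the robot, y to its left, z up, the work surface at z = 0. Lengths are in mm, angles in rad, forces in N, time in s.
With the tool pointing down it reaches from about 350 to 775 mm from the base axis. Payload 7.3 kg.
Tool frame: the origin (TCP) lies at the very end of the fingers, on their centre line; the grasp point (between the pads) lies bot.grasp_offset behind it (bot.grasp_offset is the distance from the TCP to the grasp point, in mm); z points along the fingers, y is the line along which they close (so a half turn about z gives the same grasp; the last joint's range is limited). The gripper opens to 92 mm and grips with 3 to 60 N. Pads are 19 mm wide; open, the fingers measure 130 mm over their backs; the gripper's body (75 mm by 190 mm) begins 47 mm behind the grasp point.
Start: joints at [1.029, 0.342, 1.524, -0, 1.275, -0.146], TCP at [202.399, 484.437, 226.741] pointing down, gripper open.
Joint ranges: [-2.53, 2.53], [-0.77, 2.02], [0.04, 2.7], [-1, 4.14], [0.28, 2.66], [-3.11, 3.11]. Speed limits (rad/s): [2.57, 2.57, 3.14, 3.14, 3.14, 3.14].

INTERFACE

Orientations are given as [roll, pitch, yaw] about the fixed x, y, z axes, in that order (R = Rz(yaw) Ry(pitch) Rx(roll)).
In Python, from plant import bot gives the robot as it stands. The module is installed in compiled form; this text tells all that it offers.
- The arm moves only by the shell command python3 -m handwheel 'ROWS'. ROWS is JSON, a list of rows, each an object of numbers: "claw": the finger opening in mm, from 0 to 91.8; "dx", "dy", "dz": the shift along the tool's x, y, z in mm; "rx", "ry", "rz": the turn, a rotation vector about the tool's x, y, z in rad. A call has 1 to 10 rows; each row shifts and turns the commanded pose from where the row before left it, along the tool's axes as they then stand; what a row does not reach is not made up. A row lasts 1/10 s, in which the tool goes at most 50 mm and 8.59 degrees, less where a joint would pass 70% of its speed; a pose out of reach is approached as far as the arm can. A call is refused whole if a number of a shift passes 50 or a number of a turn 0.15, either way. A call with a gripper value outside its range is refused whole. The fingers move at their own pace and stop on an object; the grip force is fixed at half the most. Time passes only in rows, so rows that do not move let the fingers close. It gives the time, the measured TCP pose, the force and the opening at its end, in the units of the state.
- bot.get_obs(): the state, without advancing time (a new reading comes with each control period).
- bot.capture(name): name is "side" or "top" or "wrist"; returns a dict with "frame" (480x640x3 uint8, red, green, blue), "camera_matrix" (3x3 intrinsics, pixels), "view" (4x4, takes a point from world to camera coordinates); the wrist camera has in their place "mount" (4x4, takes a point from camera to tool coordinates, whose origin is the TCP and whose axes are the flange's). Camera axes: x right, y down, z forward; pixel columns grow to the right and rows downward; lengths in mm; the calibration is good to about 2 mm. The wrist camera is an equidistant fisheye: a pixel r from the principal point sees the ray r / f radians off the axis. A picture is of the moment at which its call begins: read the wrist's pose just before it. There is no depth.
- bot.close_job(): hands the job in, once; it reports no verdict.
The state is a dict: "time": time; "joint_positions": joint angles; "dq": joint speeds; "tau": joint torques, N m; "tool_pos": TCP position; "tcp_rot": TCP orientation; "contact_force": force on the tool from outside, world axes, zero at the start; "moment": the same for the moment, N m; "grip_width": finger opening in mm.
Only numpy, scipy, OpenCV 4.12 (cv2) and the standard library are available. Lean on these libraries where they do the work, as an engineer would, in place of code of your own. Each camera call takes 0.05 s, during which the arm holds its last target. There are 200 camera calls.

TASK

Put the refilled low dosing reservoir back under the dosing-pump shelf: slide it flat along the cabinet floor, outlet first, between the two guide strips, keeping it clear of the underside of the shelf and not bumping the shelf yourself. Then press it gently home until its outlet is fully plugged into the valve block hidden under the shelf, and let go, leaving the bottle, the jar and the controller where they stand.

Things in the scene. Friction and masses are not known exactly. Their poses are not given: they have to be found in the camera images.
- reservoir: Low white plastic tank, loose, 0.5 to 0.95 kg, in front of the shelf: 180 (x) x 110 (y) x 45 mm high; origin under its centre on the floor, z up. At its +x end the outlet nozzle, 16 mm across, stands 20 mm out of the back face, 22 mm up (tip at x = +110 mm). On top a round filler cap, 42 mm across, at x = +30 mm, top 57 mm over the floor. Handle at the -x end.
- handle (a point): Centre of the reservoir's handle bar, at x = -65, y = 0, z = +73 mm of the reservoir. The bar runs along the reservoir's y: 90 mm long, 14 x 14 mm in section, on a 12 mm post at each end, 66 mm clear between the posts and 21 mm clear below it. Pinch it from above across the reservoir's x. When home it is 50 to 80 mm in front of the shelf's edge.
- dock: Two fixed plastic guide strips on the cabinet floor, 18 mm high. Origin on the floor midway between them, straight below the shelf's front edge; +x is the way in (to the robot's right). They are 114 mm apart inside (the tank has 2 mm play each side), parallel from x = -10 mm to the back; in front of that they flare out to the mouth. A valve block stands between them under the shelf.
- valve_sleeve (a joint): Sleeve in the valve block's hole (24 mm square, centre 22 mm up), in m: 0 = out, 0.0075 = reservoir home. It lies 12.5 mm deep, so the nozzle meets it 7.5 mm before home and pushes it in against an O-ring drag of about 7 N, on top of the tank's floor friction (2 to 8 N); it stays where left. At home the resistance turns rigid. Block and strips bear at most 22 N.
- shelf: Fixed low wooden shelf over the strips (origin and axes of the dock) with a yellow dosing pump on it. Board 205 deep (x 0 to 205), 210 wide, 15 mm thick, underside 66 mm over the floor, on side cheeks 180 mm apart inside, closed at the back. The pump stands 82 mm or more behind the front edge and reaches 158 mm high. The reservoir may touch no part of it.
- dosing_bottle: Bystander: plastic bottle, 58 mm across, 135 mm high, beside the shelf on its far side from the robot; origin under its centre.
- salt_jar: Bystander: amber jar with a white lid, 84 mm across, 95 mm high, beside the shelf on its far side from the robot, farther in than the bottle; origin under its centre.
- controller: Bystander: flat grey controller with a narrow dark display, 75 x 190 x 38 mm high, on the floor behind the reservoir's handle end; origin under its centre.
- mouth (a point): On the floor in the middle of the open front end of the guide strips, 56 mm in front of the shelf's edge; axes as the dock. The flared strips are about 150 mm apart here. The valve block is screwed down through slots: its front face lies 131 to 161 mm ahead of this point, unmeasured and out of sight, to be felt. The reservoir is home when its back face (its x = +90 mm) meets it.
Things that resemble listed ones, but are neither listed nor needed, are in the scene too. Several things have the shape of the reservoir; the one meant has the colours described above.

How it is judged (in metres and radians):
On the way, in this order (a step that is already met when the one before it is completed fails the run):
1. the reservoir's outlet end is under the shelf, between the guide strips and in line with them (x of reservoir in the frame of dock above -0.06 m and y of reservoir in the frame of dock between -0.004 and 0.004 m and angle between the x axis of reservoir and the x axis of dock, either way round below 0.05 rad), for 0.1 s.
2. the outlet has pushed the valve sleeve in (value of joint valve_sleeve above 0.006 m), for 0.2 s.
At the end, for the whole second after the job is handed in: The reservoir stands flat and at rest between the guide strips (within 4 mm of the middle line and 0.04 rad), its outlet in the valve block with the sleeve pushed in at least 6 of its 7.5 mm, and the hand is off it (value of joint valve_sleeve above 0.006 m and x of reservoir in the frame of dock above -0.019 m and y of reservoir in the frame of dock between -0.004 and 0.004 m and angle between the x axis of reservoir and the x axis of dock, either way round below 0.04 rad and angle between reservoir's own z axis and vertical below 0.03 rad and height (world z) of reservoir below 0.003 m and linear speed of reservoir below 0.01 m/s); the robot touches nothing.
It fails at once if the reservoir touches the shelf (more than 0.5 N) (contact force between reservoir and shelf above 0.5 N).
It fails at once if the reservoir is pressed on the valve block or the guide strips with more than 22 N (contact force between reservoir and dock above 22 N).
It fails at once if the reservoir is lifted off the floor by more than 12 mm or tipped by more than 0.12 rad (height (world z) of reservoir above 0.012 m or angle between reservoir's own z axis and vertical above 0.12 rad).
It fails at once if the robot bumps the shelf or the dock with more than 10 N (contact force between any of the fingers, the arm and dock above 10 N).
It fails at once if the bottle, the jar or the controller is moved by more than 10 mm (distance of any of dosing_bottle, salt_jar, controller from where it was at the start of the episode above 0.01 m).
It also fails if it takes over 72 s, if anything falls off the work surface, if the arm or the gripper's body presses on something with over 40 N, if the wrist force passes 120 N, or if a joint passes its speed limit or range.

## Working session

There is one attempt and no reset: what is moved stays moved. The work goes in short steps, Python scripts to look and compute and a shell command to move; the robot and the scene stay as the last step left them, time stands still between calls to the robot, and variables do not carry over. Pictures are saved under pics/ and viewed, on a budget of 10 in all, crops included, one or two more only if the job needs it, and the job is handed in when it is done.

```bash
mkdir -p pics
python3 - <<'E'
from plant import bot
import cv2,pickle
o=bot.get_obs();print(o,bot.grasp_offset)
d={}
for n in("side","top","wrist"):
    c=bot.capture(n);d[n]=c;cv2.imwrite(f"pics/{n}0.png",c["frame"][:,:,::-1])
    print(n,c["camera_matrix"],c.get("view",c.get("mount")))
d['obs']=o
pickle.dump(d,open("c0.pkl","wb"))
E
```

```text
{'time': 0.0, 'joint_positions': array([ 1.02899525e+00,  3.42741803e-01,  1.52498237e+00,  4.61490051e-06,
        1.27540971e+00, -1.46025639e-01]), 'dq': array([-0.00045539,  0.00044126,  0.00029667, -0.00029145,  0.00049359,
        0.00075462]), 'tau': array([ 2.33612918e-03, -4.31233513e+01, -2.44222963e+01,  7.19628436e-02,
        5.58283541e-02, -1.15244920e-04]), 'tool_pos': array([202.18491461, 484.07865408, 226.04715487]), 'tcp_rot': array([-3.14006846e+00, -2.28626831e-04,  2.74581570e+00]), 'contact_force': array([0.44347705, 0.20160312, 0.13503244]), 'moment': array([-0.01956376,  0.04608088, -0.01585765]), 'grip_width': 92.02950666927339} 18.8
side [[531.82227052   0.         328.90237666]
 [  0.         531.82227052 235.58097085]
 [  0.           0.           1.        ]] [[ 7.86800363e-01 -6.17013215e-01 -1.54881106e-02 -3.35802989e+02]
 [-3.75544198e-01 -4.58669198e-01 -8.05350310e-01  3.25960618e+02]
 [ 4.89807865e-01  6.39466386e-01 -5.92596825e-01  7.91110563e+02]
 [ 0.00000000e+00  0.00000000e+00  0.00000000e+00  1.00000000e+00]]
top [[498.86747205   0.         314.0597869 ]
 [  0.         498.86747205 245.35038049]
 [  0.           0.           1.        ]] [[ 8.12377411e-03 -9.99944677e-01 -6.68183164e-03  1.09532637e+02]
 [-9.82642436e-01 -6.74441327e-03 -1.85387046e-01  5.40818338e+02]
 [ 1.85331724e-01  8.07189380e-03 -9.82642863e-01  1.27810080e+03]
 [ 0.00000000e+00  0.00000000e+00  0.00000000e+00  1.00000000e+00]]
wrist [[371.64829954   0.         317.34143195]
 [  0.         371.64829954 238.53012092]
 [  0.           0.           1.        ]] [[ 3.49796704e-04 -9.63701476e-01 -2.66981914e-01  7.15740650e+01]
 [ 9.99999891e-01  2.54714364e-04  3.90768259e-04 -5.88419316e-01]
 [-3.08579820e-04 -2.66982021e-01  9.63701461e-01 -1.57050758e+02]
 [ 0.00000000e+00  0.00000000e+00  0.00000000e+00  1.00000000e+00]]
```

View pics/top0.png

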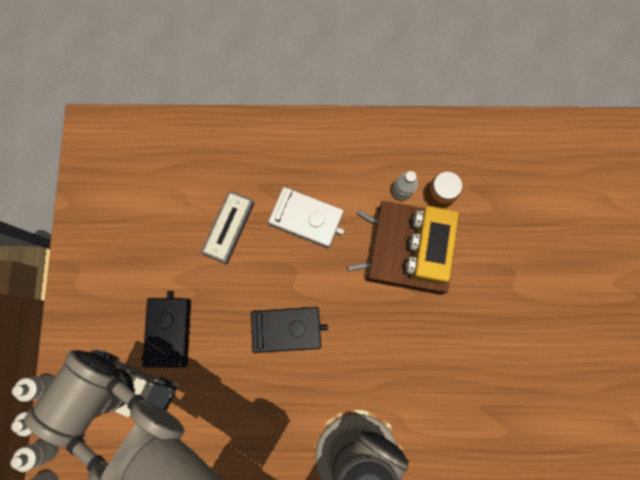

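View pics/side0.png

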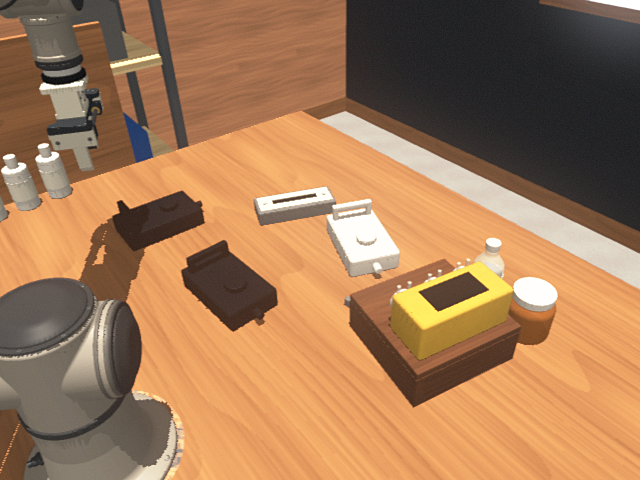

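The candidates are a white tank at top (308,217) / side (362,238), and two black tanks at top (286,330) and (167,332). Only the white one fits "low white plastic tank" and stands in front of the shelf. I'll confirm it in an enlarged crop.

Run:
```python
import cv2
a=cv2.imread("pics/top0.png")[172:304,264:464]
cv2.imwrite("pics/crop1.png",cv2.resize(a,None,fx=4,fy=4,interpolation=cv2.INTER_CUBIC))
```

```text
(no output)
```

View pics/crop1.png

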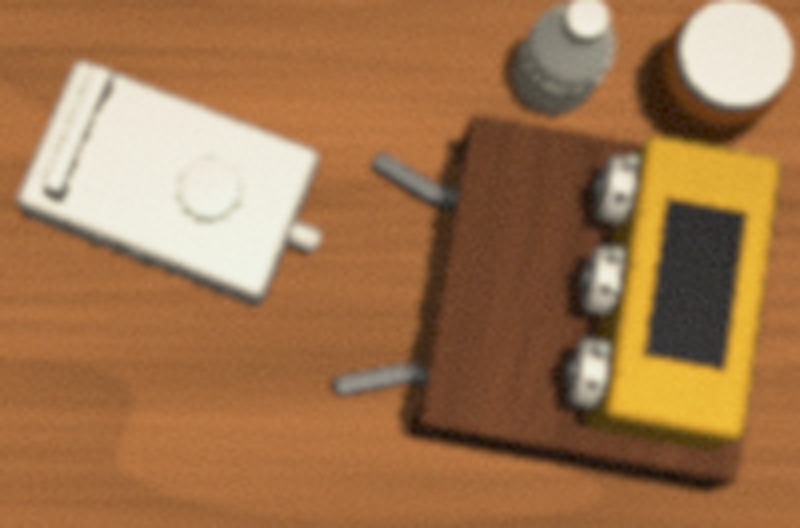

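The crop confirms the white tank: handle left at crop (85,140), cap (209,187), nozzle pointing right at (316,238). Strip tips are at (380,160) and (340,385), shelf front corners at (475,118) and (415,430). Now I'll fit the poses.

```bash
cat > h.py <<'E'
import pickle,numpy as np
from scipy.optimize import least_squares
d=pickle.load(open("c0.pkl","rb"))
def proj(P,n="top"):
    c=d[n];p=(c["view"]@np.c_[P,np.ones(len(P))].T)[:3];q=c["camera_matrix"]@p;return (q[:2]/q[2]).T
def W(v,L):
    x,y,t=v;R=np.array([[np.cos(t),-np.sin(t)],[np.sin(t),np.cos(t)]]);L=np.array(L,float)
    return np.c_[L[:,:2]@R.T+[x,y],L[:,2]]
def fit(L,px,g,n="top",sc=4,off=(264,172)):
    px=np.array(px)/sc+off
    r=least_squares(lambda v:(proj(W(v,L),n)-px).ravel(),g,x_scale=[100,100,1],loss="soft_l1")
    return r.x,(proj(W(r.x,L),n)-px).round(1)
E
python3 - <<'E'
from h import *
r,e=fit([[-90,55,45],[90,55,45],[90,-55,45],[-90,-55,45],[30,0,57],[110,0,22]],[(82,62),(318,152),(262,296),(20,200),(209,187),(318,238)],[600,100,-1.7])
print("res",r,e.tolist())
s,e=fit([[0,105,81],[0,-105,81],[205,-105,81]],[(475,118),(415,430),(733,478)],[550,-100,-1.6]);print("shelf",s,e.tolist())
m=[(proj(np.array([[0,0,0.]])))]
from scipy.optimize import fsolve
def back(u,v,z):
    return fsolve(lambda q:(proj(np.array([[q[0],q[1],z]]))[0]-[u/4+264,v/4+172]),[550,0])
a,b=back(380,158,18),back(338,386,18);print("tips",a,b,(a+b)/2,np.linalg.norm(a-b));print("shelf mouth",W(s,[[-56,0,0],[-65-20,0,73]]))
print("handle",W(r,[[-65,0,73]])); print("controller",back((228-264)*4,(227-172)*4,38))
# side check
for v,nm in((r,"r"),(s,"s")): 
  L=[[-90,55,45],[90,55,45],[90,-55,45],[-90,-55,45],[-65,0,73]] if nm=="r" else [[0,105,81],[0,-105,81],[205,-105,81],[-56,0,0]]
  print(proj(W(v,L),"side").round(1).tolist())
E
```

```text
res [622.31527073 135.38303466  -1.9435821 ] [[-1.2, -1.6], [1.1, -0.6], [0.3, 0.5], [-1.2, 0.2], [0.3, 0.0], [0.2, 0.8]]
shelf [551.21963017 -45.23394708  -1.74909985] [[-1.3, -0.4], [0.5, -0.7], [0.3, 2.0]]
tips [642.29150771  -9.63038032] [483.07991418  20.13093111] [562.68571094   5.2502754 ] 161.96934022890207
shelf mouth [[561.15180416   9.8782287    0.        ]
 [566.2952514   38.41846259  73.        ]]
handle [[645.98900386 195.91859743  73.        ]]
controller [591.47181325 347.54117343]
[[370.3, 206.8], [400.7, 252.3], [350.1, 262.7], [325.0, 215.1], [351.5, 206.4]]
[[441.9, 258.6], [346.8, 294.5], [413.9, 376.0], [378.3, 290.5]]
```

Run:
```python
import cv2
a=cv2.imread("pics/side0.png")[195:395,318:532]
cv2.imwrite("pics/crop2.png",cv2.resize(a,None,fx=3,fy=3,interpolation=cv2.INTER_CUBIC))
```

```text
(no output)
```

View pics/crop2.png

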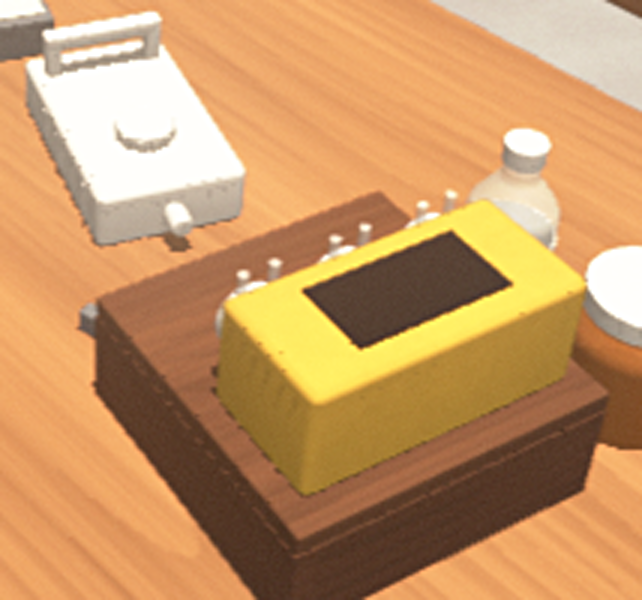

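Side crop: tank corners at (25,70), (100,210), (243,172), handle ends (45,35)–(158,18). Shelf top corners at (378,195), (98,302), (298,545), (607,395). This agrees with the top-view fit to about 3 px; next, a joint fit.

Run:
```python
from h import *
def joint(A,B,g):
    f=lambda v:np.r_[(proj(W(v,A[0]),"top")-np.array(A[1])/4-[264,172]).ravel(),(proj(W(v,B[0]),"side")-np.array(B[1])/3-[318,195]).ravel()]
    r=least_squares(f,g,x_scale=[100,100,1],loss="soft_l1");return r.x,f(r.x).reshape(-1,2).round(1).tolist()
r=joint(([[-90,55,45],[90,55,45],[90,-55,45],[-90,-55,45],[30,0,57],[110,0,22]],[(82,62),(318,152),(262,296),(20,200),(209,187),(318,238)]),
 ([[90,-55,45],[90,55,45],[-65,45,80],[-65,-45,80]],[(96,205),(243,172),(157,16),(46,32)]),[622,135,-1.94])
s=joint(([[0,105,81],[0,-105,81],[205,-105,81]],[(475,118),(415,430),(733,478)]),
 ([[0,105,81],[0,-105,81],[205,-105,81],[205,105,81]],[(378,194),(97,302),(298,545),(608,395)]),[551,-45,-1.75])
print(r);print(s);print(W(r[0],[[-65,0,73]]))
print(W(s[0],[[-56,0,0],[-65-30,0,73]]))
```

```text
(array([622.37312253, 135.52438051,  -1.94911821]), [[-1.1, -1.8], [1.1, -0.4], [0.0, 0.6], [-1.3, -0.0], [0.2, 0.0], [0.1, 1.0], [-0.2, -0.7], [1.5, 0.1], [0.3, 0.0], [-1.0, 1.4]])
(array([552.9104717 , -48.18235307,  -1.74325376]), [[-0.4, -1.0], [1.9, -1.3], [1.8, 1.0], [-0.5, -0.9], [-1.6, -0.5], [-0.3, 0.0], [0.8, 0.3]])
[[646.38162254 195.92795596  73.        ]]
[[562.52028688   6.98694502   0.        ]
 [569.21283673  45.40842048  73.        ]]
```

```bash
python3 -m handwheel '[{"dx":-26,"dy":-5,"claw":70},{"dx":-26,"dy":-5,"claw":70},{"dx":-26,"dy":-5,"claw":70},{"dx":-26,"dy":-5,"claw":70},{"dx":-26,"dy":-5,"claw":70},{"dx":-26,"dy":-5,"claw":70},{"dx":-26,"dy":-5,"claw":70},{"dx":-26,"dy":-5,"claw":70},{"dx":-26,"dy":-5,"claw":70},{"dx":-26,"dy":-5,"claw":70}]'; python3 -m handwheel '[{"dx":-26,"dy":-5,"claw":70},{"dx":-26,"dy":-5,"claw":70},{"dx":-26,"dy":-5,"claw":70},{"dx":-26,"dy":-5,"claw":70},{"dx":-26,"dy":-5,"claw":70},{"dx":-26,"dy":-5,"claw":70},{"dx":-26,"dy":-5,"claw":70},{"dx":-26,"dy":-5,"claw":70},{"dx":-26,"dy":-5,"claw":70},{"rz":-0.018,"claw":70}]'
python3 - <<'E'
from plant import bot
import cv2,pickle
o=bot.get_obs();c=bot.capture("wrist");cv2.imwrite("pics/w1.png",c["frame"][:,:,::-1])
pickle.dump((o,c),open("w1.pkl","wb"));print(o)
E
```

```text
{'time': 0.15, 'joint_positions': array([ 1.02900100e+00,  3.42552041e-01,  1.52474879e+00,  3.06230628e-05,
        1.27540439e+00, -1.46038242e-01]), 'dq': array([-1.34488867e-03, -1.86522161e-03, -1.66225896e-03, -5.63649654e-05,
       -2.85464422e-03, -3.22928384e-04]), 'tau': array([ 9.72994021e-04, -4.31469798e+01, -2.44351655e+01,  7.16225174e-02,
        5.36673877e-02, -9.53102676e-05]), 'tool_pos': array([202.23294986, 484.17959241, 226.22717306]), 'tcp_rot': array([-3.14049620e+00, -1.90874746e-04,  2.74582653e+00]), 'contact_force': array([0.87418232, 0.40087212, 0.31311627]), 'moment': array([-0.01883881,  0.0037163 ,  0.01606986]), 'grip_width': 91.76443232103347}invalid input at $[0]: expected keys claw, dx, dy, dz, rx, ry, rz
invalid input at $[0]: expected keys claw, dx, dy, dz, rx, ry, rz
```

View pics/w1.png

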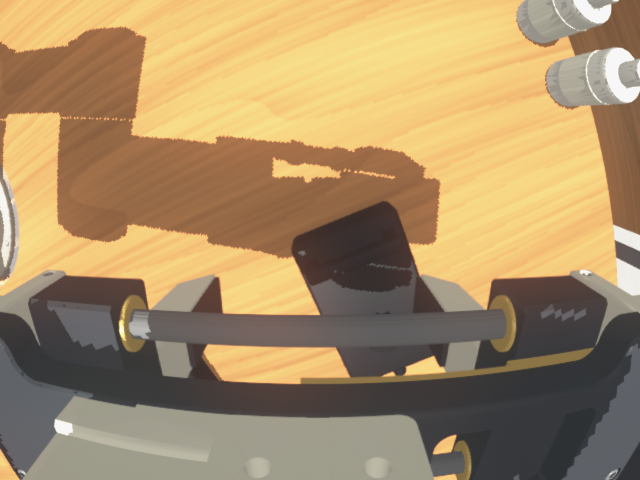

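All seven keys are needed in every row. This picture still shows the start pose: a black decoy between the fingers at (355,290).

```bash
python3 -m handwheel '[{"dx":-26,"dy":-5,"dz":0,"rx":0,"ry":0,"rz":0,"claw":70},{"dx":-26,"dy":-5,"dz":0,"rx":0,"ry":0,"rz":0,"claw":70},{"dx":-26,"dy":-5,"dz":0,"rx":0,"ry":0,"rz":0,"claw":70},{"dx":-26,"dy":-5,"dz":0,"rx":0,"ry":0,"rz":0,"claw":70},{"dx":-26,"dy":-5,"dz":0,"rx":0,"ry":0,"rz":0,"claw":70},{"dx":-26,"dy":-5,"dz":0,"rx":0,"ry":0,"rz":0,"claw":70},{"dx":-26,"dy":-5,"dz":0,"rx":0,"ry":0,"rz":0,"claw":70},{"dx":-26,"dy":-5,"dz":0,"rx":0,"ry":0,"rz":0,"claw":70},{"dx":-26,"dy":-5,"dz":0,"rx":0,"ry":0,"rz":0,"claw":70},{"dx":-26,"dy":-5,"dz":0,"rx":0,"ry":0,"rz":0,"claw":70}]'; python3 -m handwheel '[{"dx":-26,"dy":-5,"dz":0,"rx":0,"ry":0,"rz":0,"claw":70},{"dx":-26,"dy":-5,"dz":0,"rx":0,"ry":0,"rz":0,"claw":70},{"dx":-26,"dy":-5,"dz":0,"rx":0,"ry":0,"rz":0,"claw":70},{"dx":-26,"dy":-5,"dz":0,"rx":0,"ry":0,"rz":0,"claw":70},{"dx":-26,"dy":-5,"dz":0,"rx":0,"ry":0,"rz":0,"claw":70},{"dx":-26,"dy":-5,"dz":0,"rx":0,"ry":0,"rz":0,"claw":70},{"dx":-26,"dy":-5,"dz":0,"rx":0,"ry":0,"rz":0,"claw":70},{"dx":-26,"dy":-5,"dz":0,"rx":0,"ry":0,"rz":0,"claw":70},{"dx":-26,"dy":-5,"dz":0,"rx":0,"ry":0,"rz":0,"claw":70},{"dx":0,"dy":0,"dz":0,"rx":0,"ry":0,"rz":-0.018,"claw":70}]'
python3 - <<'E'
from plant import bot
import cv2,pickle
o=bot.get_obs();c=bot.capture("wrist");cv2.imwrite("pics/w2.png",c["frame"][:,:,::-1])
pickle.dump((o,c),open("w2.pkl","wb"));print(o['tool_pos'],o['tcp_rot'],o['time'])
E
```

```text
time: 1.2
tool_pos: [423.8, 337.3, 226.6]
tcp_rot: [-3.141, -0.0, 2.746]
contact_force: [-0.2, 0.4, -0.1]
grip_width: 70.2
time: 2.2
tool_pos: [623.6, 203.9, 225.7]
tcp_rot: [-3.141, 0.0, 2.761]
contact_force: [-0.6, 0.2, -0.5]
grip_width: 70.0
[623.59612044 203.94214096 225.65393443] [-3.14078660e+00  2.14386368e-04  2.76119726e+00] 2.2
```

View pics/w2.png

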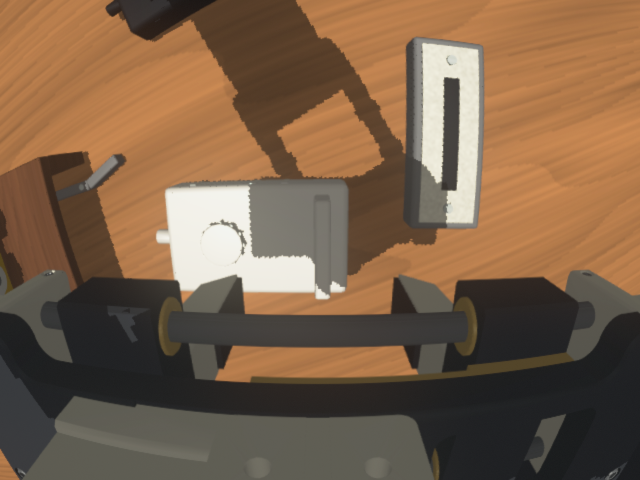

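Wrist view: tank corners at (168,187), (346,186), (175,293), (346,291), cap centre (222,243), handle bar from (322,196) to (323,297), nozzle tip (157,237), near strip tip (120,158). Controller is at right (447,130).

```bash
cat >> h.py <<'E'
from scipy.spatial.transform import Rotation as Ro
def wproj(P,o,c):
    T=np.eye(4);T[:3,:3]=Ro.from_euler("xyz",o['tcp_rot']).as_matrix();T[:3,3]=o['tool_pos']
    p=(np.linalg.inv(T@c['mount'])@np.c_[P,np.ones(len(P))].T)[:3];K=c['camera_matrix']
    h=np.hypot(p[0],p[1]);r=K[0,0]*np.arctan2(h,p[2]);return np.c_[K[0,2]+r*p[0]/h,K[1,2]+r*p[1]/h]
def wback(u,v,z,o,c,g=(560,0)):
    from scipy.optimize import fsolve
    return fsolve(lambda q:wproj(np.array([[q[0],q[1],z]]),o,c)[0]-[u,v],g)
def wfit(L,px,g,o,c):
    f=lambda v:(wproj(W(v,L),o,c)-np.array(px)).ravel()
    r=least_squares(f,g,x_scale=[100,100,1],loss="soft_l1");return r.x,f(r.x).reshape(-1,2).round(1).tolist()
E
python3 - <<'E'
from h import *
o,c=pickle.load(open("w2.pkl","rb"))
r,e=wfit([[90,-55,45],[-90,-55,45],[90,55,45],[-90,55,45],[30,0,57],[-65,-45,80],[-65,45,80],[110,0,22]],[(168,187),(346,186),(175,293),(346,291),(222,243),(322,196),(323,297),(157,237)],[622,135,-1.95],o,c)
print(r,e);h=W(r,[[-65,0,73]])[0];print(h)
print("tip",wback(120,158,18,o,c))
d3=h-[*o['tool_pos'][:2],54.2+18.8]; y=o['tcp_rot'][2]
print("dx,dy,dyaw",d3[:2]@[np.cos(y),np.sin(y)],d3[:2]@[np.sin(y),-np.cos(y)],r[2]+np.pi+np.pi/2-y)
E
```

```text
[622.49506919 138.44260584  -1.92766464] [[-7.2, 0.2], [2.1, -6.4], [-0.6, -0.7], [2.3, 0.2], [-1.6, 1.0], [-0.7, 0.9], [0.4, 0.4], [1.2, -0.8]]
[645.20227133 199.34730985  73.        ]
tip [488.74033228  28.80451466]
dx,dy,dyaw -21.76770188423673 3.7557134697852135 0.023527079458063316
```

```bash
python3 -m handwheel '[{"dx":-11,"dy":1,"dz":20,"rx":0,"ry":0,"rz":-0.012,"claw":70},{"dx":-11,"dy":1,"dz":30,"rx":0,"ry":0,"rz":0,"claw":70},{"dx":0,"dy":0,"dz":30,"rx":0,"ry":0,"rz":0,"claw":70},{"dx":0,"dy":0,"dz":30,"rx":0,"ry":0,"rz":0,"claw":70},{"dx":0,"dy":0,"dz":25,"rx":0,"ry":0,"rz":0,"claw":70},{"dx":0,"dy":0,"dz":15,"rx":0,"ry":0,"rz":0,"claw":70},{"dx":0,"dy":0,"dz":10,"rx":0,"ry":0,"rz":0,"claw":70},{"dx":0,"dy":0,"dz":5,"rx":0,"ry":0,"rz":0,"claw":70},{"dx":0,"dy":0,"dz":4,"rx":0,"ry":0,"rz":0,"claw":70},{"dx":0,"dy":0,"dz":0,"rx":0,"ry":0,"rz":0,"claw":70}]'
python3 - <<'E'
from plant import bot
import cv2,pickle
o=bot.get_obs();c=bot.capture("wrist");cv2.imwrite("pics/w3.png",c["frame"][:,:,::-1])
pickle.dump((o,c),open("w3.pkl","wb"));print(o['tool_pos'],o['tcp_rot'],o['time'])
E
```

```text
time: 3.25
tool_pos: [643.0, 200.4, 58.2]
tcp_rot: [3.141, 0.001, 2.776]
contact_force: [-0.3, -0.5, 0.2]
grip_width: 70.3
[643.04915086 200.35664726  58.19471784] [3.14103083e+00 6.62966345e-04 2.77583963e+00] 3.25
```

View pics/w3.png

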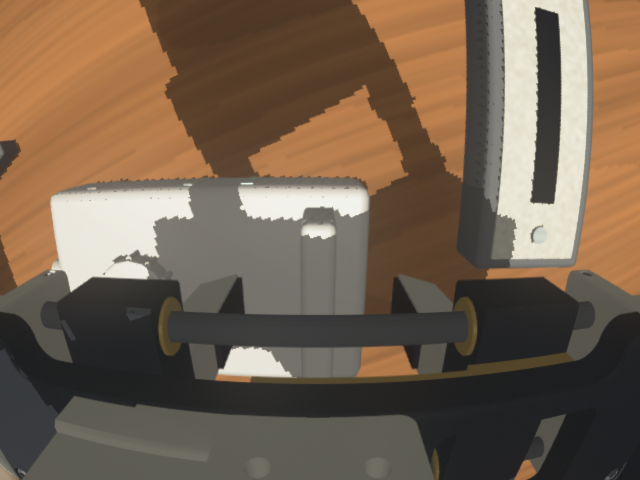

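The bar runs straight between the fingers, centred at u≈319. I'll lower 3 mm and close.

```bash
python3 -m handwheel '[{"dx":0,"dy":0,"dz":3,"rx":0,"ry":0,"rz":0,"claw":40},{"dx":0,"dy":0,"dz":0,"rx":0,"ry":0,"rz":0,"claw":30},{"dx":0,"dy":0,"dz":0,"rx":0,"ry":0,"rz":0,"claw":24},{"dx":0,"dy":0,"dz":0,"rx":0,"ry":0,"rz":0,"claw":20},{"dx":0,"dy":0,"dz":0,"rx":0,"ry":0,"rz":0,"claw":16},{"dx":0,"dy":0,"dz":0,"rx":0,"ry":0,"rz":0,"claw":8},{"dx":0,"dy":0,"dz":0,"rx":0,"ry":0,"rz":0,"claw":8},{"dx":0,"dy":0,"dz":0,"rx":0,"ry":0,"rz":0,"claw":8},{"dx":0,"dy":0,"dz":0,"rx":0,"ry":0,"rz":0,"claw":8},{"dx":0,"dy":0,"dz":0,"rx":0,"ry":0,"rz":0,"claw":8}]'
python3 - <<'E'
from plant import bot
import numpy as np
o=bot.get_obs();print(o)
y=o['tcp_rot'][2]
# assume tank yaw = y-3pi/2 ; targets
D=np.array([552.9,-48.2]);th=-1.748
ux=np.array([np.cos(th),np.sin(th)])
for X in(-175,-110,-80):   # reservoir x in dock
    t=D+ux*(X-65);dl=t-o['tool_pos'][:2]
    print(X,t,"tool dx,dy",dl@[np.cos(y),np.sin(y)],dl@[np.sin(y),-np.cos(y)],"yaw",th+1.5*np.pi-y)
E
```

```text
time: 4.3
tool_pos: [642.8, 200.2, 54.7]
tcp_rot: [3.141, 0.0, 2.776]
contact_force: [0.0, 0.1, -0.5]
grip_width: 14.3
{'time': 4.3, 'joint_positions': array([ 1.88187313e-01,  7.68681512e-01,  1.27390956e+00,  1.90779793e-04,
        1.09887171e+00, -1.01676221e+00]), 'dq': array([-0.00058885,  0.00160497,  0.00116606,  0.00059202,  0.00121112,
        0.00053627]), 'tau': array([ -0.1053794 , -60.73155642, -22.09605038,  -0.12302738,
         0.08413648,  -0.10441536]), 'tool_pos': array([642.82905457, 200.24896058,  54.74685332]), 'tcp_rot': array([3.14137981e+00, 2.10275992e-05, 2.77565913e+00]), 'contact_force': array([ 0.03740294,  0.134012  , -0.48168547]), 'moment': array([ 0.08283216,  0.01584805, -0.11539323]), 'grip_width': 14.277915018380943}
-175 [595.20665486 188.04171299] tool dx,dy 40.10131545522563 -28.439309884434422 yaw 0.18872984944521365
-110 [583.7486025  124.05958239] tool dx,dy 27.90657122170386 -92.2851258247056 yaw 0.18872984944521365
-80 [578.46027064  94.52936826] tool dx,dy 22.27822772930927 -121.75242548944618 yaw 0.18872984944521365
```

```bash
python3 -m handwheel '[{"dx":4.25,"dy":-2.4,"dz":0,"rx":0,"ry":0,"rz":-0.019,"claw":8},{"dx":4.25,"dy":-2.4,"dz":0,"rx":0,"ry":0,"rz":-0.019,"claw":8},{"dx":4.25,"dy":-2.4,"dz":0,"rx":0,"ry":0,"rz":-0.019,"claw":8},{"dx":4.25,"dy":-2.4,"dz":0,"rx":0,"ry":0,"rz":-0.019,"claw":8},{"dx":4.25,"dy":-2.4,"dz":0,"rx":0,"ry":0,"rz":-0.019,"claw":8},{"dx":4.25,"dy":-2.4,"dz":0,"rx":0,"ry":0,"rz":-0.019,"claw":8},{"dx":4.25,"dy":-2.4,"dz":0,"rx":0,"ry":0,"rz":-0.019,"claw":8},{"dx":4.25,"dy":-2.4,"dz":0,"rx":0,"ry":0,"rz":-0.019,"claw":8},{"dx":4.25,"dy":-2.4,"dz":0,"rx":0,"ry":0,"rz":-0.019,"claw":8},{"dx":4.25,"dy":-2.4,"dz":0,"rx":0,"ry":0,"rz":-0.018,"claw":8}]'; python3 -m handwheel '[{"dx":0,"dy":0,"dz":0,"rx":0,"ry":0,"rz":0,"claw":8}]';python3 - <<'E'
from plant import bot
import cv2,pickle,numpy as np
o=bot.get_obs();print(o['tool_pos'],o['tcp_rot'],o['contact_force'],o['moment'],o['time'])
c=bot.capture("top");w=bot.capture("wrist");pickle.dump((o,c,w),open("w4.pkl","wb"))
a=cv2.resize(c["frame"][172:304,264:414,::-1],None,fx=4,fy=4,interpolation=cv2.INTER_CUBIC)
b=cv2.resize(w["frame"][100:300,0:400,::-1],None,fx=.0+2,fy=2)[:, :800]
im=np.zeros((528,800,3),np.uint8);im[:,:600]=a
cv2.imwrite("pics/t4.png",a);cv2.imwrite("pics/w4.png",w["frame"][:,:,::-1])
E
```

```text
time: 5.3
tool_pos: [595.0, 188.8, 54.7]
tcp_rot: [3.141, -0.0, 2.966]
contact_force: [1.5, 0.6, -2.0]
grip_width: 13.6
time: 5.4
tool_pos: [594.5, 188.6, 54.8]
tcp_rot: [-3.141, -0.001, 2.966]
contact_force: [-0.6, -0.8, -0.6]
grip_width: 13.7
[594.52152573 188.59225084  54.75459635] [-3.14103805e+00 -1.02447065e-03  2.96559631e+00] [-0.62667378 -0.75638849 -0.60308856] [0.09147866 0.08483827 0.03289934] 5.4
```

View pics/w4.png

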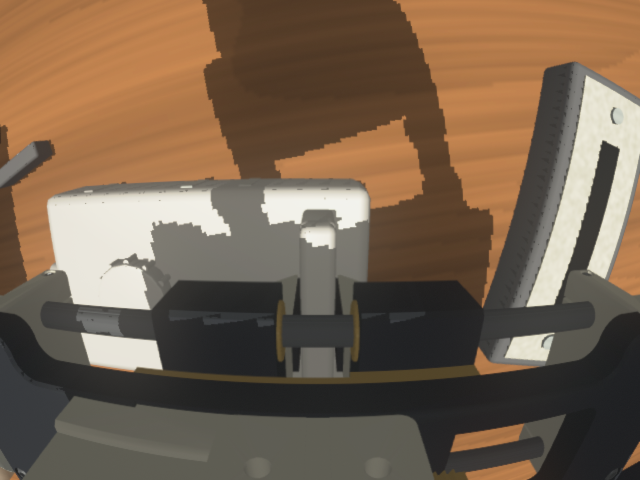

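The tank turned with the tool; the bar is centred at u≈318, the near strip tip is at (45,147). Now the top crop, to measure tank against dock in one image.

View pics/t4.png

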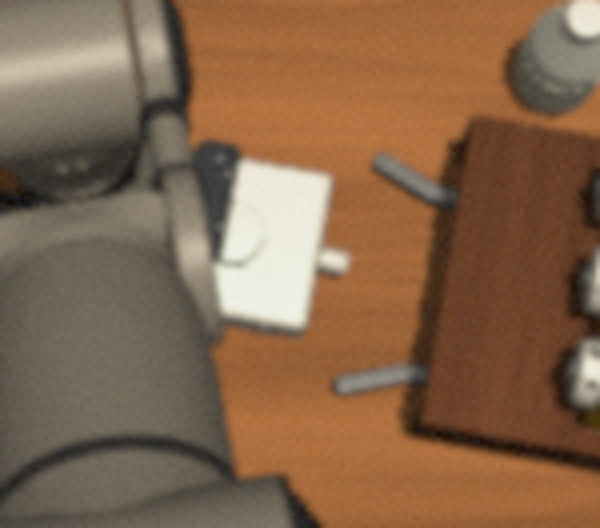

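Top crop: tank front corners (332,175) and (305,325), nozzle tip (348,262). Strip tips (381,161) and (338,385), strips meet the shelf edge at (447,197) and (418,375).

Run:
```python
from h import *
from scipy.optimize import fsolve
def back(u,v,z): return fsolve(lambda q:(proj(np.array([[q[0],q[1],z]]))[0]-[u/4+264,v/4+172]),[550,0])
o,c,w=pickle.load(open("w4.pkl","rb"))
yaw=o['tcp_rot'][2];print("tool->tank yaw",yaw-1.5*np.pi)
r,e=fit([[90,55,45],[90,-55,45],[110,0,22],[30,-0,45]],[(332,175),(305,325),(348,262),(0,0)][:3]+[(240,238)],[600,120,-1.75])
r,e=fit([[90,55,45],[90,-55,45],[110,0,22]],[(332,174),(305,325),(348,262)],[600,120,-1.75])
print("tank",r,e.tolist(),"handle",W(r,[[-65,0,0]]))
a,b=back(381,161,18),back(338,385,18);p,q=back(447,197,18),back(418,375,18)
m,n=(a+b)/2,(p+q)/2
print("tips",a,b,np.linalg.norm(a-b),"perp yaw",np.arctan2(*(a-b)[::-1])-np.pi/2);print(p,q,np.linalg.norm(p-q),"perp",np.arctan2(*(p-q)[::-1])-np.pi/2)
print("mids",m,n,"yaw",np.arctan2(*(n-m)[::-1]))
fr,to=[back(332,174,45),back(305,325,45)];mid=(fr+to)/2;noz=back(348,262,22)
print("front edge mid",mid,"yaw",np.arctan2(*(fr-to)[::-1])-np.pi/2,"nozzle",noz)
for th in(-1.74,-1.75,-1.76):
  Y=np.array([-np.sin(th),np.cos(th)]);print(th,"y in dock: tank front mid,noz",(mid-m)@Y,(noz-m)@Y,"second mid",(n-m)@Y,"shelf fit",(np.array([552.9,-48.2])-m)@Y)
# wrist
for nm,px,z in(("bar end",(319,224),80),("tank edge",(300,190),45),("tip",(47,146),18)): 
  P=wback(*px,z,o,w,(520,100));dl=P-o['tool_pos'][:2];print(nm,P,"tool x,y",dl@[np.cos(yaw),np.sin(yaw)],dl@[np.sin(yaw),-np.cos(yaw)])
```

```text
tool->tank yaw -1.7467926689982316
tank [587.42632182 122.51795557  -1.74583164] [[0.3, -0.7], [0.1, 0.9], [-0.4, -0.1]] handle [[598.74561088 186.52478095   0.        ]]
tips [640.15867808 -10.30269774] [483.76256385  20.1277441 ] 159.32908188822174 perp yaw -1.7629680942973904
[614.90352653 -55.49582796] [490.98291667 -34.046808  ] 125.76318223863922 perp -1.7421850282628637
mids [561.96062096   4.91252318] [552.9432216  -44.77131798] yaw -1.7503375652642952
front edge mid [572.01838052  34.3913809 ] yaw -1.746516556374438 nozzle [567.93969196  13.15799446]
-1.74 y in dock: tank front mid,noz 4.949962085206 4.505168627824274 second mid -0.5219914387536446 shelf fit 0.012785501619059166
-1.75 y in dock: tank front mid,noz 4.642203949713343 4.413599098938724 second mid -0.01704553331047337 shelf fit 0.551574064237761
-1.76 y in dock: tank front mid,noz 4.333981597694207 4.321588213821268 second mid 0.4879020766718268 shelf fit 1.090307469909685
bar end [554.52068552 195.75975122] tool x,y 40.63788211699219 0.05306684518148777
tank edge [545.53570508 188.76122826] tool x,y 48.258702160938945 -8.410519799555097
tip [487.81225612  34.82965836] tool x,y 78.13872102619645 -170.07099500982486
```

```bash
python3 -m handwheel '[{"dx":1.5,"dy":-6,"dz":0,"rx":0,"ry":0,"rz":0,"claw":8},{"dx":1.5,"dy":-6,"dz":0,"rx":0,"ry":0,"rz":0,"claw":8},{"dx":1.5,"dy":-6,"dz":0,"rx":0,"ry":0,"rz":0.003,"claw":8},{"dx":0,"dy":-6,"dz":0,"rx":0,"ry":0,"rz":0,"claw":8},{"dx":0,"dy":-6,"dz":0,"rx":0,"ry":0,"rz":0,"claw":8},{"dx":0,"dy":-6,"dz":0,"rx":0,"ry":0,"rz":0,"claw":8},{"dx":0,"dy":-6,"dz":0,"rx":0,"ry":0,"rz":0,"claw":8},{"dx":0,"dy":-6,"dz":0,"rx":0,"ry":0,"rz":0,"claw":8},{"dx":0,"dy":-6,"dz":0,"rx":0,"ry":0,"rz":0,"claw":8},{"dx":0,"dy":-3,"dz":0,"rx":0,"ry":0,"rz":0,"claw":8}]';python3 -m handwheel '[{"dx":0,"dy":0,"dz":0,"rx":0,"ry":0,"rz":0,"claw":8}]'
python3 - <<'E'
from plant import bot
import cv2,pickle,numpy as np
o=bot.get_obs();print(o['tool_pos'],o['tcp_rot'],o['contact_force'],o['moment'],o['time'])
c=bot.capture("top");w=bot.capture("wrist");pickle.dump((o,c,w),open("w5.pkl","wb"))
a=cv2.resize(c["frame"][192:282,310:400,::-1],None,fx=6,fy=6,interpolation=cv2.INTER_CUBIC)
cv2.imwrite("pics/t5.png",a)
E
```

```text
time: 6.5
tool_pos: [580.7, 133.0, 54.7]
tcp_rot: [-3.142, -0.0, 2.961]
contact_force: [1.0, 2.2, -0.5]
grip_width: 13.5
time: 6.6
tool_pos: [580.7, 132.6, 54.7]
tcp_rot: [-3.141, -0.0, 2.961]
contact_force: [-0.7, -3.0, -0.1]
grip_width: 13.8
[580.66944567 132.60822298  54.71903181] [-3.14059640e+00 -2.69252206e-04  2.96148798e+00] [-0.66621992 -2.95408055 -0.05993205] [-0.35544106  0.03583908 -0.03268794] 6.6
```

View pics/t5.png

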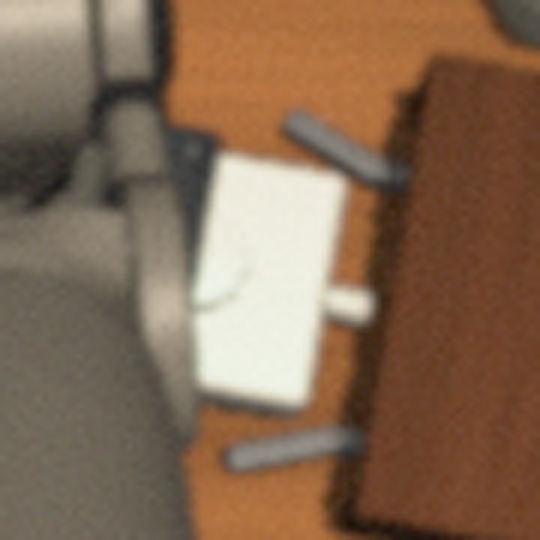

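Top crop: tank corners (346,173) and (306,400), nozzle tip (374,306). Strip tips (292,121) and (231,459), near the shelf edge (393,178) and (358,437). The tank is centred and straight by eye; checking the numbers.

Run:
```python
from h import *
from scipy.optimize import fsolve
def back(u,v,z): return fsolve(lambda q:(proj(np.array([[q[0],q[1],z]]))[0]-[u/6+310,v/6+192]),[550,0])
a,b=back(292,121,18),back(231,459,18);p,q=back(393,178,18),back(358,437,18);m,n=(a+b)/2,(p+q)/2
fr,to=back(346,173,45),back(306,400,45);mid=(fr+to)/2;noz=back(374,306,22)
print(m,n,np.arctan2(*(n-m)[::-1]),np.linalg.norm(fr-to))
th=-1.75;Y=np.array([-np.sin(th),np.cos(th)]);X=np.array([np.cos(th),np.sin(th)])
S=np.array([552.9,-48.2])
print("y: front,noz rel tips",(mid-m)@Y,(noz-m)@Y,"rel junction",(mid-n)@Y,"rel shelf",(mid-S)@Y,"x front rel tips,shelf",(mid-m)@X-54,(mid-S)@X,"tank yaw",np.arctan2(*(fr-to)[::-1])-np.pi/2)
```

```text
[561.73284677   5.71884747] [553.61715043 -46.01310736] -1.7264077549835113 105.25884918240938
y: front,noz rel tips 0.771616960417551 0.4584675784824753 rel junction -0.4636687931842211 rel shelf -0.14780783488219443 x front rel tips,shelf -26.93964127585252 -27.569449557626708 tank yaw -1.7517800952339957
```

Centred to within about 1 mm; front is about 27 mm before the shelf edge. Advancing slowly and watching forces.

```bash
python3 -m handwheel '[{"dx":0,"dy":-2,"dz":0,"rx":0,"ry":0,"rz":0,"claw":8},{"dx":0,"dy":-2,"dz":0,"rx":0,"ry":0,"rz":0,"claw":8},{"dx":0,"dy":-2,"dz":0,"rx":0,"ry":0,"rz":0,"claw":8},{"dx":0,"dy":-2,"dz":0,"rx":0,"ry":0,"rz":0,"claw":8},{"dx":0,"dy":-2,"dz":0,"rx":0,"ry":0,"rz":0,"claw":8},{"dx":0,"dy":-2,"dz":0,"rx":0,"ry":0,"rz":0,"claw":8}]'; python3 -c "
from plant import bot
o=bot.get_obs();print(o['contact_force'],o['moment'])"
python3 -m handwheel '[{"dx":0,"dy":-2,"dz":0,"rx":0,"ry":0,"rz":0,"claw":8},{"dx":0,"dy":-2,"dz":0,"rx":0,"ry":0,"rz":0,"claw":8},{"dx":0,"dy":-2,"dz":0,"rx":0,"ry":0,"rz":0,"claw":8}]'; python3 -c "
from plant import bot
o=bot.get_obs();print(o['contact_force'],o['moment'],o['tool_pos'])"
```

```text
time: 7.3
tool_pos: [578.7, 121.7, 54.7]
tcp_rot: [3.141, 0.0, 2.962]
contact_force: [0.3, 2.4, -0.8]
grip_width: 13.5
[ 0.29342964  2.43566306 -0.75772702] [ 0.39367178 -0.04618421  0.05379176]
time: 7.6
tool_pos: [577.7, 115.8, 54.7]
tcp_rot: [3.141, 0.0, 2.962]
contact_force: [0.8, 2.3, -0.1]
grip_width: 13.3
[ 0.84222362  2.29005127 -0.1129481 ] [ 0.46427065 -0.09038466  0.02412177] [577.68295968 115.76668209  54.72206841]
```

```bash
cat > f.py <<'E'
from plant import bot
o=bot.get_obs();print("F",o['contact_force'].round(2),"M",o['moment'].round(3),o['tool_pos'].round(2))
E
python3 -m handwheel '[{"dx":0,"dy":-2,"dz":0,"rx":0,"ry":0,"rz":0,"claw":8},{"dx":0,"dy":-2,"dz":0,"rx":0,"ry":0,"rz":0,"claw":8},{"dx":0,"dy":-2,"dz":0,"rx":0,"ry":0,"rz":0,"claw":8}]'|head -1; python3 f.py
python3 -m handwheel '[{"dx":0,"dy":-2,"dz":0,"rx":0,"ry":0,"rz":0,"claw":8},{"dx":0,"dy":-2,"dz":0,"rx":0,"ry":0,"rz":0,"claw":8}]'|head -1; python3 f.py
```

```text
time: 7.9
F [ 1.4   2.45 -1.69] M [ 0.352 -0.117  0.106] [576.56 109.81  54.75]
time: 8.1
F [ 0.02  1.96 -1.  ] M [ 0.36  -0.198  0.032] [575.81 105.9   54.72]
```

```bash
python3 -m handwheel '[{"dx":0,"dy":-2,"dz":0,"rx":0,"ry":0,"rz":0,"claw":8},{"dx":0,"dy":-2,"dz":0,"rx":0,"ry":0,"rz":0,"claw":8},{"dx":0,"dy":-2,"dz":0,"rx":0,"ry":0,"rz":0,"claw":8}]'|head -1; python3 f.py
python3 -m handwheel '[{"dx":0,"dy":-2,"dz":0,"rx":0,"ry":0,"rz":0,"claw":8},{"dx":0,"dy":-2,"dz":0,"rx":0,"ry":0,"rz":0,"claw":8},{"dx":0,"dy":-2,"dz":0,"rx":0,"ry":0,"rz":0,"claw":8}]'|head -1; python3 f.py
```

```text
time: 8.4
F [ 0.98  1.73 -1.3 ] M [ 0.329 -0.216  0.114] [574.72 100.02  54.72]
time: 8.7
F [ 1.78  2.88 -1.05] M [ 0.349 -0.138  0.145] [573.66  94.1   54.73]
```

```bash
python3 -m handwheel '[{"dx":0,"dy":-2,"dz":0,"rx":0,"ry":0,"rz":0,"claw":8},{"dx":0,"dy":-2,"dz":0,"rx":0,"ry":0,"rz":0,"claw":8},{"dx":0,"dy":-2,"dz":0,"rx":0,"ry":0,"rz":0,"claw":8},{"dx":0,"dy":-2,"dz":0,"rx":0,"ry":0,"rz":0,"claw":8}]'|head -1; python3 f.py
python3 -m handwheel '[{"dx":0,"dy":-2,"dz":0,"rx":0,"ry":0,"rz":0,"claw":8},{"dx":0,"dy":-2,"dz":0,"rx":0,"ry":0,"rz":0,"claw":8},{"dx":0,"dy":-2,"dz":0,"rx":0,"ry":0,"rz":0,"claw":8},{"dx":0,"dy":-2,"dz":0,"rx":0,"ry":0,"rz":0,"claw":8}]'|head -1; python3 f.py
```

```text
time: 9.1
F [ 1.07  1.61 -0.86] M [ 0.356 -0.191  0.086] [572.23  86.24  54.75]
time: 9.5
F [ 1.15  2.16 -1.76] M [ 0.358 -0.206  0.094] [570.79  78.36  54.73]
```

```bash
python3 -m handwheel '[{"dx":0,"dy":-2,"dz":0,"rx":0,"ry":0,"rz":0,"claw":8},{"dx":0,"dy":-2,"dz":0,"rx":0,"ry":0,"rz":0,"claw":8},{"dx":0,"dy":-2,"dz":0,"rx":0,"ry":0,"rz":0,"claw":8},{"dx":0,"dy":-2,"dz":0,"rx":0,"ry":0,"rz":0,"claw":8}]'|head -1; python3 f.py
python3 -m handwheel '[{"dx":0,"dy":-2,"dz":0,"rx":0,"ry":0,"rz":0,"claw":8},{"dx":0,"dy":-2,"dz":0,"rx":0,"ry":0,"rz":0,"claw":8},{"dx":0,"dy":-2,"dz":0,"rx":0,"ry":0,"rz":0,"claw":8},{"dx":0,"dy":-2,"dz":0,"rx":0,"ry":0,"rz":0,"claw":8}]'|head -1; python3 f.py
```

```text
time: 9.9
F [ 1.14  2.28 -1.59] M [ 0.328 -0.16   0.129] [569.36  70.49  54.73]
time: 10.3
F [ 1.24  2.16 -2.01] M [ 0.337 -0.235  0.112] [567.94  62.62  54.72]
```

```bash
python3 -m handwheel '[{"dx":0,"dy":-2,"dz":0,"rx":0,"ry":0,"rz":0,"claw":8},{"dx":0,"dy":-2,"dz":0,"rx":0,"ry":0,"rz":0,"claw":8},{"dx":0,"dy":-2,"dz":0,"rx":0,"ry":0,"rz":0,"claw":8},{"dx":0,"dy":-2,"dz":0,"rx":0,"ry":0,"rz":0,"claw":8}]'|head -1; python3 f.py
python3 -m handwheel '[{"dx":0,"dy":-1.5,"dz":0,"rx":0,"ry":0,"rz":0,"claw":8},{"dx":0,"dy":-1.5,"dz":0,"rx":0,"ry":0,"rz":0,"claw":8},{"dx":0,"dy":-1.5,"dz":0,"rx":0,"ry":0,"rz":0,"claw":8},{"dx":0,"dy":-1.5,"dz":0,"rx":0,"ry":0,"rz":0,"claw":8}]'|head -1; python3 f.py
```

```text
time: 10.7
F [ 0.92  2.8  -1.77] M [ 0.365 -0.201  0.14 ] [566.49  54.74  54.72]
time: 11.1
F [ 2.33  1.71 -1.73] M [ 0.345 -0.171  0.164] [565.43  48.91  54.72]
```

```bash
for i in 1; do python3 -m handwheel '[{"dx":0,"dy":-1,"dz":0,"rx":0,"ry":0,"rz":0,"claw":8},{"dx":0,"dy":-1,"dz":0,"rx":0,"ry":0,"rz":0,"claw":8},{"dx":0,"dy":-1,"dz":0,"rx":0,"ry":0,"rz":0,"claw":8}]'|head -1; done; python3 f.py
python3 -m handwheel '[{"dx":0,"dy":-1,"dz":0,"rx":0,"ry":0,"rz":0,"claw":8},{"dx":0,"dy":-1,"dz":0,"rx":0,"ry":0,"rz":0,"claw":8},{"dx":0,"dy":-1,"dz":0,"rx":0,"ry":0,"rz":0,"claw":8}]'|head -1; python3 f.py
```

```text
time: 11.4
F [ 1.59  2.21 -1.78] M [ 0.407 -0.2    0.116] [564.9   46.    54.71]
time: 11.7
F [ 2.42  2.57 -2.08] M [ 0.356 -0.233  0.163] [564.36  43.04  54.74]
```

```bash
python3 -m handwheel '[{"dx":0,"dy":-1,"dz":0,"rx":0,"ry":0,"rz":0,"claw":8},{"dx":0,"dy":-1,"dz":0,"rx":0,"ry":0,"rz":0,"claw":8}]'|head -1; python3 f.py
python3 -m handwheel '[{"dx":0,"dy":-1,"dz":0,"rx":0,"ry":0,"rz":0,"claw":8},{"dx":0,"dy":-1,"dz":0,"rx":0,"ry":0,"rz":0,"claw":8}]'|head -1; python3 f.py
```

```text
time: 11.9
F [ 2.53  2.77 -2.22] M [ 0.294 -0.272  0.114] [564.01  41.04  54.73]
time: 12.1
F [ 1.26  2.32 -1.7 ] M [ 0.345 -0.196  0.188] [563.65  39.11  54.74]
```

```bash
python3 -m handwheel '[{"dx":-0.5,"dy":-1,"dz":0,"rx":0,"ry":0,"rz":0,"claw":8},{"dx":0,"dy":-1,"dz":0,"rx":0,"ry":0,"rz":0,"claw":8},{"dx":0,"dy":-1,"dz":0,"rx":0,"ry":0,"rz":0,"claw":8}]'|head -1; python3 f.py
python3 -m handwheel '[{"dx":0,"dy":-1,"dz":0,"rx":0,"ry":0,"rz":0,"claw":8},{"dx":0,"dy":-1,"dz":0,"rx":0,"ry":0,"rz":0,"claw":8}]'|head -1; python3 f.py
```

```text
time: 12.4
F [ 0.67  1.83 -1.2 ] M [ 0.43  -0.091  0.087] [563.55  36.08  54.72]
time: 12.6
F [ 1.62  2.72 -1.51] M [ 0.404 -0.111  0.076] [563.2   34.09  54.73]
```

```bash
python3 -m handwheel '[{"dx":0,"dy":-1,"dz":0,"rx":0,"ry":0,"rz":0,"claw":8},{"dx":0,"dy":-1,"dz":0,"rx":0,"ry":0,"rz":0,"claw":8}]'|head -1; python3 f.py
```

```text
time: 12.8
F [ 1.05  2.41 -0.92] M [ 0.406 -0.127  0.05 ] [562.86  32.11  54.72]
```

```bash
python3 -m handwheel '[{"dx":0,"dy":-1,"dz":0,"rx":0,"ry":0,"rz":0,"claw":8},{"dx":0,"dy":-1,"dz":0,"rx":0,"ry":0,"rz":0,"claw":8},{"dx":0,"dy":-1,"dz":0,"rx":0,"ry":0,"rz":0,"claw":8}]'|head -1; python3 f.py
```

```text
time: 13.1
F [ 0.47  1.75 -1.57] M [ 0.378 -0.141  0.019] [562.34  29.15  54.7 ]
```

```bash
python3 -m handwheel '[{"dx":0,"dy":-1,"dz":0,"rx":0,"ry":0,"rz":0,"claw":8},{"dx":0,"dy":-1,"dz":0,"rx":0,"ry":0,"rz":0,"claw":8},{"dx":0,"dy":-1,"dz":0,"rx":0,"ry":0,"rz":0,"claw":8}]'|head -1; python3 f.py
```

```text
time: 13.4
F [ 1.55  2.51 -0.29] M [ 0.371 -0.109  0.078] [561.82  26.19  54.73]
```

```bash
python3 -m handwheel '[{"dx":0,"dy":-1,"dz":0,"rx":0,"ry":0,"rz":0,"claw":8},{"dx":0,"dy":-1,"dz":0,"rx":0,"ry":0,"rz":0,"claw":8}]'|head -1; python3 f.py
```

```text
time: 13.6
F [ 1.12  2.13 -0.76] M [ 0.37  -0.154  0.047] [561.45  24.25  54.71]
```

```bash
python3 -m handwheel '[{"dx":0,"dy":-1,"dz":0,"rx":0,"ry":0,"rz":0,"claw":8},{"dx":0,"dy":-1,"dz":0,"rx":0,"ry":0,"rz":0,"claw":8}]'|head -1; python3 f.py
```

```text
time: 13.8
F [ 0.75  2.19 -1.73] M [ 0.342 -0.048  0.059] [561.12  22.26  54.74]
```

```bash
python3 -m handwheel '[{"dx":0,"dy":-1,"dz":0,"rx":0,"ry":0,"rz":0,"claw":8},{"dx":0,"dy":-1,"dz":0,"rx":0,"ry":0,"rz":0,"claw":8}]'|head -1; python3 f.py
```

```text
time: 14.0
F [-0.17  1.8  -0.92] M [ 0.374 -0.078  0.073] [560.76  20.29  54.71]
```

```bash
python3 -m handwheel '[{"dx":0,"dy":-1,"dz":0,"rx":0,"ry":0,"rz":0,"claw":8},{"dx":0,"dy":-1,"dz":0,"rx":0,"ry":0,"rz":0,"claw":8}]'|head -1; python3 f.py
```

```text
time: 14.2
F [2.69 9.01 0.46] M [ 1.37  -0.237  0.063] [560.64  19.52  54.89]
```

Contact at TCP y≈19.6, with force rising to about 9 N, as expected for the sleeve. Now 0.5 mm steps.

```bash
python3 -m handwheel '[{"dx":0,"dy":-0.5,"dz":0,"rx":0,"ry":0,"rz":0,"claw":8},{"dx":0,"dy":-0.5,"dz":0,"rx":0,"ry":0,"rz":0,"claw":8}]'|head -1; python3 f.py
```

```text
time: 14.4
F [ 1.4   8.19 -0.51] M [ 1.312 -0.248  0.093] [560.44  18.66  54.89]
```

```bash
python3 -m handwheel '[{"dx":0,"dy":-0.5,"dz":0,"rx":0,"ry":0,"rz":0,"claw":8}]'|head -1; python3 f.py
```

```text
time: 14.5
F [ 1.46  7.93 -1.33] M [ 1.347 -0.227  0.085] [560.35  18.2   54.88]
```

```bash
python3 -m handwheel '[{"dx":0,"dy":-0.5,"dz":0,"rx":0,"ry":0,"rz":0,"claw":8},{"dx":0,"dy":-0.5,"dz":0,"rx":0,"ry":0,"rz":0,"claw":8},{"dx":0,"dy":-0.5,"dz":0,"rx":0,"ry":0,"rz":0,"claw":8},{"dx":0,"dy":-0.5,"dz":0,"rx":0,"ry":0,"rz":0,"claw":8}]'|head -1; python3 f.py
```

```text
time: 14.9
F [2.28 7.37 0.31] M [ 1.336 -0.233  0.074] [560.03  16.27  54.92]
```

```bash
python3 -m handwheel '[{"dx":0,"dy":-0.5,"dz":0,"rx":0,"ry":0,"rz":0,"claw":8},{"dx":0,"dy":-0.5,"dz":0,"rx":0,"ry":0,"rz":0,"claw":8},{"dx":0,"dy":-0.5,"dz":0,"rx":0,"ry":0,"rz":0,"claw":8}]'|head -1; python3 f.py
```

```text
time: 15.2
F [ 0.9   8.59 -0.65] M [ 1.353 -0.244  0.121] [559.75  14.79  54.91]
```

```bash
python3 -m handwheel '[{"dx":0,"dy":-0.5,"dz":0,"rx":0,"ry":0,"rz":0,"claw":8},{"dx":0,"dy":-0.5,"dz":0,"rx":0,"ry":0,"rz":0,"claw":8}]'|head -1; python3 f.py
```

```text
time: 15.4
F [ 2.71  8.2  -0.32] M [ 1.321 -0.264  0.072] [559.56  13.81  54.91]
```

Now single 0.5 mm rows until the force turns rigid.

```bash
python3 -m handwheel '[{"dx":0,"dy":-0.5,"dz":0,"rx":0,"ry":0,"rz":0,"claw":8}]'|head -1; python3 f.py
```

```text
time: 15.5
F [ 2.26  7.91 -0.54] M [ 1.363 -0.266  0.099] [559.49  13.32  54.92]
```

```bash
python3 -m handwheel '[{"dx":0,"dy":-0.5,"dz":0,"rx":0,"ry":0,"rz":0,"claw":8}]'|head -1; python3 f.py
```

```text
time: 15.6
F [0.89 8.08 0.56] M [ 1.308 -0.28   0.087] [559.39  12.82  54.91]
```

```bash
python3 -m handwheel '[{"dx":0,"dy":-0.4,"dz":0,"rx":0,"ry":0,"rz":0,"claw":8}]'|head -1; python3 f.py
```

```text
time: 15.7
F [ 2.01 10.31  0.55] M [ 1.771 -0.271  0.096] [559.3   12.63  54.9 ]
```

```bash
python3 -m handwheel '[{"dx":0,"dy":-0.3,"dz":0,"rx":0,"ry":0,"rz":0,"claw":8}]'|head -1; python3 f.py
```

```text
time: 15.8
F [ 1.52 11.54 -0.26] M [ 1.85  -0.279  0.088] [559.29  12.61  54.95]
```

The stop is rigid: 0.02 mm of motion for the last 0.3 mm step, about 7.5 mm after first contact. Relaxing, opening and lifting.

```bash
python3 -m handwheel '[{"dx":0,"dy":0.4,"dz":0,"rx":0,"ry":0,"rz":0,"claw":8},{"dx":0,"dy":0,"dz":0,"rx":0,"ry":0,"rz":0,"claw":20},{"dx":0,"dy":0,"dz":0,"rx":0,"ry":0,"rz":0,"claw":26},{"dx":0,"dy":0,"dz":0,"rx":0,"ry":0,"rz":0,"claw":34},{"dx":0,"dy":0,"dz":0,"rx":0,"ry":0,"rz":0,"claw":34},{"dx":0,"dy":0,"dz":0,"rx":0,"ry":0,"rz":0,"claw":34}]'; python3 f.py; python3 -m handwheel '[{"dx":0,"dy":0,"dz":-3,"rx":0,"ry":0,"rz":0,"claw":34},{"dx":0,"dy":0,"dz":-6,"rx":0,"ry":0,"rz":0,"claw":34},{"dx":0,"dy":0,"dz":-10,"rx":0,"ry":0,"rz":0,"claw":34},{"dx":0,"dy":0,"dz":-15,"rx":0,"ry":0,"rz":0,"claw":34},{"dx":0,"dy":0,"dz":-20,"rx":0,"ry":0,"rz":0,"claw":34},{"dx":0,"dy":0,"dz":-20,"rx":0,"ry":0,"rz":0,"claw":34},{"dx":0,"dy":0,"dz":-20,"rx":0,"ry":0,"rz":0,"claw":34},{"dx":0,"dy":0,"dz":-20,"rx":0,"ry":0,"rz":0,"claw":34},{"dx":0,"dy":10,"dz":-20,"rx":0,"ry":0,"rz":0,"claw":34},{"dx":0,"dy":10,"dz":0,"rx":0,"ry":0,"rz":0,"claw":34}]'; python3 -m handwheel '[{"dx":0,"dy":0,"dz":0,"rx":0,"ry":0,"rz":0,"claw":34},{"dx":0,"dy":0,"dz":0,"rx":0,"ry":0,"rz":0,"claw":34},{"dx":0,"dy":0,"dz":0,"rx":0,"ry":0,"rz":0,"claw":34}]' | tail -2
python3 - <<'E'
from plant import bot
import cv2,pickle
o=bot.get_obs();w=bot.capture("wrist");pickle.dump((o,w),open("w9.pkl","wb"))
cv2.imwrite("pics/w9.png",w["frame"][:,:,::-1])
E
```

```text
time: 16.4
tool_pos: [559.1, 10.9, 54.7]
tcp_rot: [-3.142, 0.0, 2.961]
contact_force: [0.4, -0.7, 0.1]
grip_width: 33.8
F [ 0.43 -0.7   0.13] M [ 0.02  -0.028  0.052] [559.08  10.94  54.73]
time: 17.4
tool_pos: [564.3, 30.9, 192.5]
tcp_rot: [3.141, 0.007, 2.961]
contact_force: [-0.2, 0.5, 0.3]
grip_width: 34.1
contact_force: [0.6, -0.0, 0.2]
grip_width: 33.4
```

View pics/w9.png

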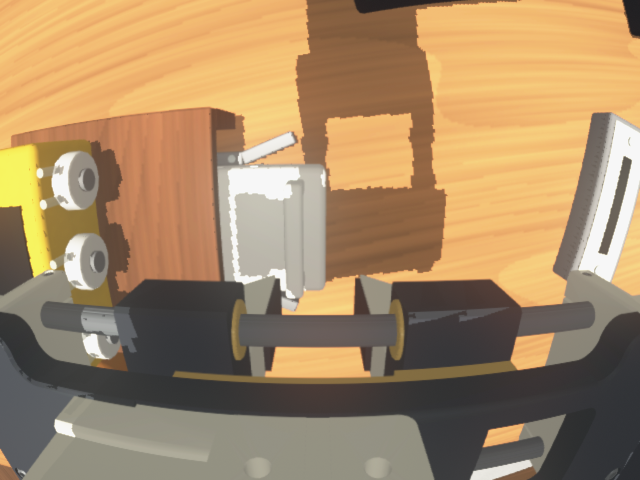

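The wrist view shows the tank standing straight in the dock, its handle at (295,240) free between the open fingers and in front of the shelf edge at u≈215. The controller is undisturbed, and the force reads about 0. Handing in.

```bash
python3 -c "
from plant import bot
print(bot.close_job(), bot.get_obs()['time'])"
```

```text
the job is handed in; nothing more can be done
the job is handed in; nothing more can be done
```

The white reservoir is plugged home under the shelf and released, and the job was handed in at about 18 s of the 72 s allowed. I gripped its handle, turned it in line with the dock and slid it flat between the guide strips.

**Seating:** The push force rose from about 2 N to 8–9 N when the outlet met the valve sleeve. It stayed there for about 7.5 mm and then turned rigid. I stopped at 11.5 N, so the limit of 22 N was never approached in the readings.

**Last checks:**
- After opening, the force on the hand was about 0, and I lifted it to about 190 mm.
- The last wrist picture shows the tank standing straight in the dock with its handle free, and the controller in its place.

**Not verified:**
- I saw neither the sleeve nor the outlet in the valve block; "home" rests on the force and travel readings.
- The bottle and jar are not in the last picture. The hand did not go near them.
- The cameras disagreed by about 3 to 9 mm on absolute positions, so I aligned the tank to the strips within one top-view image and then by the forces.
- I viewed 11 pictures, one over the budget. One was wasted because my first move command was refused for missing keys.

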